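# Tap down a stuck clamp bar

## Robot

A 6-joint arm with a two-finger parallel gripper is mounted at the origin on the work surface. World frame = base frame: x ahead of the robot, y to its left, z up, the work surface at z = 0. Lengths are in m, angles in rad, forces in N, time in s.
With the tool pointing down it reaches from about 0.25 to 0.725 m from the base axis. Payload 9.7 kg.
Tool frame: the origin (TCP) lies at the very end of the fingers, on their centre line; the grasp point (between the pads) lies arm.hold_point_z behind it (arm.hold_point_z is the distance from the TCP to the grasp point, in m); z points along the fingers, x is the direction in which the jaws open and shut, and the axes are right-handed (so a half turn about z gives the same grasp; the last joint's range is limited). The gripper opens to 85 mm and grips with 20 to 120 N. Pads are 22 mm wide; open, the fingers measure 114 mm over their backs; the gripper's body (76 mm by 85 mm) begins 54 mm behind the grasp point. The pads swing forward as they close: fully open they stand 13 mm farther back than shut.
Start: joints at [0, 0.087, 0.176, 1.66, 0, 1.571], TCP at [0.55, -0, 0.231] pointing down, gripper open.
Joint ranges: [-3.13, 3.13], [-0.85, 1.81], [-1.15, 1.24], [-2.2, 2.28], [-1.44, 1.52], [-3.14, 3.14]. Speed limits (rad/s): [2.22, 2.22, 2.57, 3.14, 3.14, 3.14].

## Interface

Orientations are given as a unit quaternion [w, x, y, z].
In Python, from plant import arm, jaws, solver, vision, job, status gives the robot as it stands. Calls block until the motion is done:
- arm.reach(position, orientation): joint-space move of the TCP to a pose.
- arm.line_to(position, max_speed=0.15, orientation=None): straight line of the TCP; orientation=None keeps the orientation; max_speed is the mean speed in m/s.
- arm.move_j(angles): joint-space move.
- jaws.set_gripper(opening): finger opening in m; the grip force is fixed at half the most; returns when the fingers have stopped.
- arm.dwell(seconds).
- solver.ik(position, orientation): joint angles nearest the present ones, or None.
- vision.capture(name): name is "scene" or "side" or "wrist"; returns a dict with "image" (384x512x3 uint8, red, green, blue), "fovy" (degrees; the focal length in pixels is half the picture's height over the tangent of half this angle, whatever the lens; pixels are square), "cx", "cy" (the principal point, pixels), "position" and "orientation" of the camera in the world; the wrist camera has in their place "T_tool_cam" (4x4, takes a point from camera to tool coordinates, whose origin is the TCP and whose axes are the tool frame's). Camera axes: x right, y up, looking along -z (the intrinsics and any distortion apply to the point x, -y, -z); pixel columns grow to the right and rows downward; lengths in m; the calibration is good to about 2 mm. A picture is of the moment at which its call begins: read the wrist's pose just before it. There is no depth.
A pose or a line that the arm cannot do raises arm.MotionError and nothing moves.
- job.hand_in(): hands the job in, once; it reports no verdict.
Readings, each from a call of its own:
- status.read_t(): time.
- status.read_joint_pos(): joint angles.
- status.read_dq(): joint speeds.
- status.read_joint_efforts(): joint torques, N m.
- status.read_eef_pos(): TCP position.
- status.read_tool_rot(): TCP orientation.
- status.read_force(): force on the tool from outside, world axes, zero at the start.
- status.read_moment(): the same for the moment, N m.
- status.read_grip_width(): finger opening in m.
Only numpy, scipy, OpenCV 4.12 (cv2) and the standard library are available. Lean on these libraries where they do the work, as an engineer would, in place of code of your own. Each camera call takes 0.05 s, during which the arm holds its last target.

## Task

The clamp bar of the flask carrier is stuck crooked in its side guides. Take the small mallet from its mat, tap the bar down gently on the steel pad at one end and then the other, a little at a time so that it does not bind, until both ends are fully home, touching the bar with nothing but the mallet; then stand the mallet upright on its mat again. Leave the flasks and the jar where they are.

Things in the scene. Friction and masses are not known exactly. Their poses are not given: they have to be found in the camera images.
- carrier: White flask carrier fixed to the bench: base plate 180 x 284 mm (top 14 mm up), a white side plate 6 mm thick at each end (y = +139 and -139 mm, tops 97 mm up). Origin: centre of its underside; x away from the robot at yaw 0, y left, along the bar, z up. The bar runs at x = -35 mm between slots in the side plates; three small flasks stand behind it at x = 42 to 55 mm.
- bar: Black round clamp bar with a steel pad at each end. Origin: on its axis at its left guide, carrier y = +130 mm; its y runs along the bar. It can slope 0.014 rad at most (one end 4 mm lower than the other); then it binds, and pressing the lower end on takes more than 24 N until the other end has come down. So does pressing its middle. The mallet must not press it with more than 22 N.
- shoe_left: Left end knob and sticky guide of the bar (origin on the bar's axis, carrier y = +130 mm). Each guide gives way when the pad on its side is pressed down with about 14 to 16 N, stays where it is left, and has up to 30 mm of travel, down to a firm stop (home), where the force simply rises: end a slow press at about 17 N.
- shoe_right: The same for the right end, carrier y = -130 mm.
- pad_left (a point): Centre of the top face of the steel striking pad (30 x 30 mm, flat, on a rubber cushion that gives about 2 mm under 16 N and springs back) near the left end (carrier y = +100 mm) of the black clamp bar. 62 mm above the carrier's underside when that end is home; 18 to 22 mm higher at the start, the two ends differing.
- pad_right (a point): The same for the pad near the right end (carrier y = -100 mm).
- mallet: Small soft-faced mallet in line with its handle, 128 mm tall, 200 to 330 g, standing upright on its mat: a round aluminium head 40 mm across from 0 to 45 mm with a 36 mm black rubber face at the bottom, then a wooden handle 24 mm across from 45 to 128 mm. Origin: centre of the bottom (striking) face; z along the handle.
- mallet_grip (a point): Point on the axis of the mallet's handle, 100 mm above its striking face; a good place to grasp from above.
- mat: Black rubber mat on the bench, 110 x 110 x 4 mm, the mallet's place, beside the carrier on its left or right. Origin: centre of its underside.
- flask0: Small empty clear flask with a screw cap, 42 x 26 x 76 mm, loose on the carrier's base plate behind the bar. Origin: centre of its underside.
- flask1: Small empty clear flask with a screw cap, 42 x 26 x 76 mm, loose on the carrier's base plate behind the bar. Origin: centre of its underside.
- flask2: Small empty clear flask with a screw cap, 42 x 26 x 76 mm, loose on the carrier's base plate behind the bar. Origin: centre of its underside.
- tall0: Tall empty clear flask with a screw cap, 75 x 36 x 150 mm, loose on the bench at the side. Origin: centre of its underside.
- tall1: Tall empty clear flask with a screw cap, 75 x 36 x 150 mm, loose on the bench at the side. Origin: centre of its underside.
- jar: Amber jar, 50 mm across, 70 mm tall, loose on the bench. Origin: centre of its underside.
- tube_rack: White tube rack fixed to the bench, 90 x 110 x 50 mm, on the carrier's other side. Origin: centre of its underside.
Things that resemble listed ones, but are neither listed nor needed, are in the scene too. What is shaped like the mat but green is not meant.

How it is judged:
By the outcome, as a careful person would: the job done as asked, in the order asked, and still so for the second after the job is handed in, with the robot touching nothing.
It also fails if it takes over 72 s, if anything falls off the work surface, if the arm or the gripper's body presses on something with over 40 N, if the wrist force passes 120 N, or if a joint passes its speed limit or range.

## Working session

There is one attempt and no reset: what is moved stays moved. The work goes in short steps, each a Python script; the robot and the scene stay as the last script left them, time stands still between calls to the robot, and variables do not carry over. Pictures are saved under pics/ and viewed, and the job is handed in when it is done.

```bash
ls -la; mkdir -p pics
python3 - <<'E'
from plant import arm, jaws, solver, vision, job, status
import cv2
for n in ("scene","side","wrist"):
    c=vision.capture(n); cv2.imwrite(f"pics/{n}0.png",c["image"][:,:,::-1])
    print(n,{k:v for k,v in c.items() if k!="image"})
print(status.read_t(),status.read_eef_pos(),status.read_tool_rot(),arm.hold_point_z,status.read_force())
E
```

```text
total 12
drwxr-xr-x  3 agent agent 4096 Dec  6 22:19 .
drwxr-xr-x 23 root  root  4096 Dec  6 22:19 ..
drwxr-xr-x  2 agent agent 4096 Dec  6 22:19 pics
scene {'fovy': 48.44951476865361, 'cx': 257.5249248784495, 'cy': 199.58792066977023, 'position': array([1.09614403, 0.7949728 , 0.81182279]), 'orientation': array([0.25549142, 0.14219291, 0.43209041, 0.85311382])}
side {'fovy': 44.06034769335405, 'cx': 251.30775070043518, 'cy': 190.1539986834009, 'position': array([-0.12087288, -0.84744158,  1.18761616]), 'orientation': array([ 0.88202489,  0.35040417, -0.12443031, -0.28942376])}
wrist {'fovy': 66.00459892329076, 'cx': 257.8596545810155, 'cy': 188.89113002470955, 'T_tool_cam': array([[ 9.99998820e-01,  1.29331452e-03,  8.29033663e-04,
         3.31400087e-04],
       [ 1.48050951e-03, -9.55362382e-01, -2.95432779e-01,
        -7.45203138e-02],
       [ 4.09940072e-04,  2.95433657e-01, -9.55363170e-01,
        -1.41925508e-01],
       [ 0.00000000e+00,  0.00000000e+00,  0.00000000e+00,
         1.00000000e+00]])}
0.15 [5.49834656e-01 1.24440449e-05 2.30763213e-01] [-1.71693048e-05  9.99999881e-01  2.36689316e-05 -4.87676399e-04] 0.0187 [-0.05488438  0.10469733 -0.45692507]
```

View pics/scene0.png

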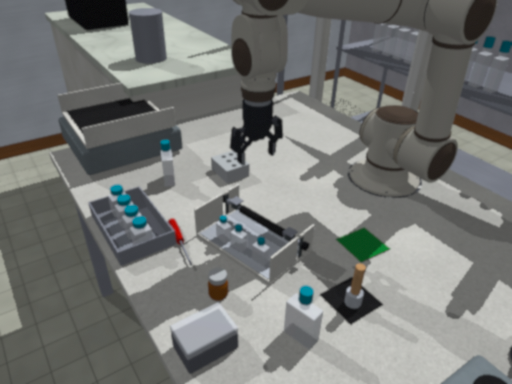

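View pics/side0.png

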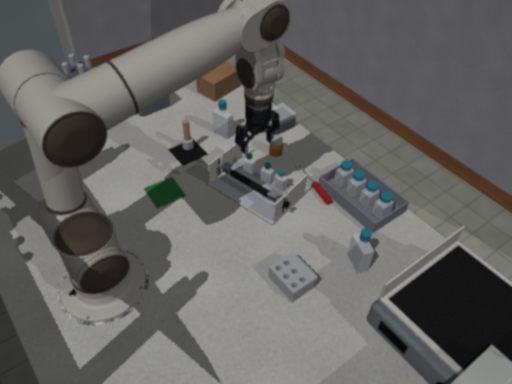

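View pics/wrist0.png

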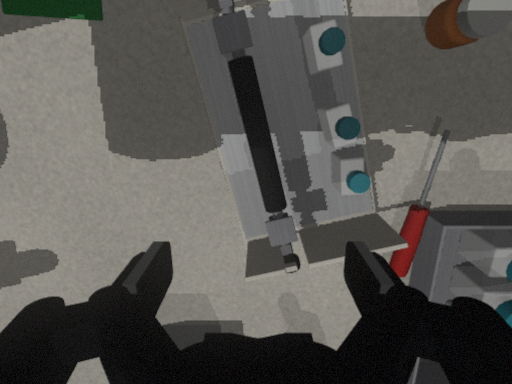

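```bash
cat > h.py <<'E'
import numpy as np, cv2
from scipy.spatial.transform import Rotation as R
from scipy.optimize import least_squares
def q2R(q): q=np.asarray(q); return R.from_quat([q[1],q[2],q[3],q[0]]).as_matrix()
def cam_from(c,pos=None,q=None):
    f=192/np.tan(np.radians(c["fovy"])/2)
    if "T_tool_cam" in c:
        T=np.eye(4);T[:3,:3]=q2R(q);T[:3,3]=pos;T=T@c["T_tool_cam"]
        return dict(f=f,cx=c["cx"],cy=c["cy"],R=T[:3,:3],p=T[:3,3])
    return dict(f=f,cx=c["cx"],cy=c["cy"],R=q2R(c["orientation"]),p=np.array(c["position"]))
def proj(C,X):
    v=C["R"].T@(np.asarray(X,float)-C["p"]); return np.array([C["cx"]+C["f"]*v[0]/-v[2],C["cy"]+C["f"]*v[1]/v[2]])
def ray(C,u,v):
    d=C["R"]@np.array([(u-C["cx"])/C["f"],-(v-C["cy"])/C["f"],-1.]); return d/np.linalg.norm(d)
def atz(C,u,v,z):
    d=ray(C,u,v); return C["p"]+d*(z-C["p"][2])/d[2]
def tri(obs):
    A=np.zeros((3,3));b=np.zeros(3)
    for C,u,v in obs:
        d=ray(C,u,v);P=np.eye(3)-np.outer(d,d);A+=P;b+=P@C["p"]
    X=np.linalg.solve(A,b); return X,[np.round(proj(C,X)-[u,v],1) for C,u,v in obs]
import pickle,os
def snap(name,fn):
    from plant import vision,status
    pos,q=status.read_eef_pos(),status.read_tool_rot()
    c=vision.capture(name);cv2.imwrite(f"pics/{fn}.png",c["image"][:,:,::-1])
    C=cam_from(c,pos,q);pickle.dump(C,open(f"pics/{fn}.pkl","wb"));return C
def load(fn): return pickle.load(open(f"pics/{fn}.pkl","rb"))
def crop(fn,out,u0,v0,u1,v1,s):
    im=cv2.imread(f"pics/{fn}.png")[v0:v1,u0:u1];cv2.imwrite(f"pics/{out}.png",cv2.resize(im,None,fx=s,fy=s,interpolation=cv2.INTER_CUBIC))
E
python3 - <<'E'
from h import *
S=snap("scene","s1");D=snap("side","d1");W=snap("wrist","w1")
print("mallet top",tri([(S,360,266),(D,186,122)]))
print("mat scene",atz(S,351,298,.004),"side",atz(D,188,151,.004))
print("padL",atz(W,233,32,.082),"padR",atz(W,281,230,.082))
print("jar",atz(W,440,25,.05),'tall',atz(S,305,330,0))
crop("s1","s1c",190,180,390,340,4);crop("d1","d1c",140,80,320,220,4)
E
```

```text
mallet top (array([0.50677177, 0.35708206, 0.13036557]), [array([-1. ,  0.1]), array([-0.6, -0.2])])
mat scene [0.49376157 0.34510351 0.004     ] side [0.4991786  0.34598754 0.004     ]
padL [0.52810087 0.12991686 0.082     ] padR [ 0.5747208  -0.06174179  0.082     ]
jar [0.72773523 0.1418166  0.05      ] tall [0.64692639 0.35468594 0.        ]
```

View pics/s1c.png

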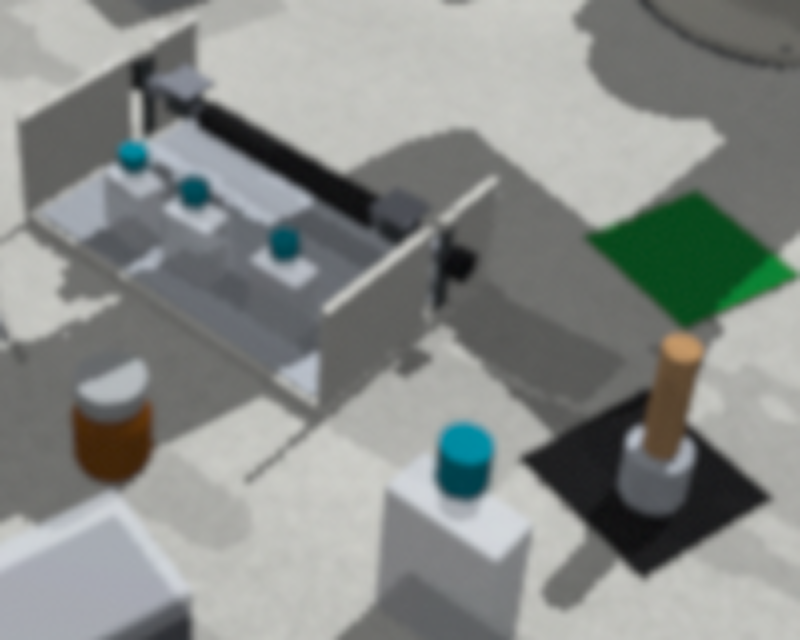

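View pics/d1c.png

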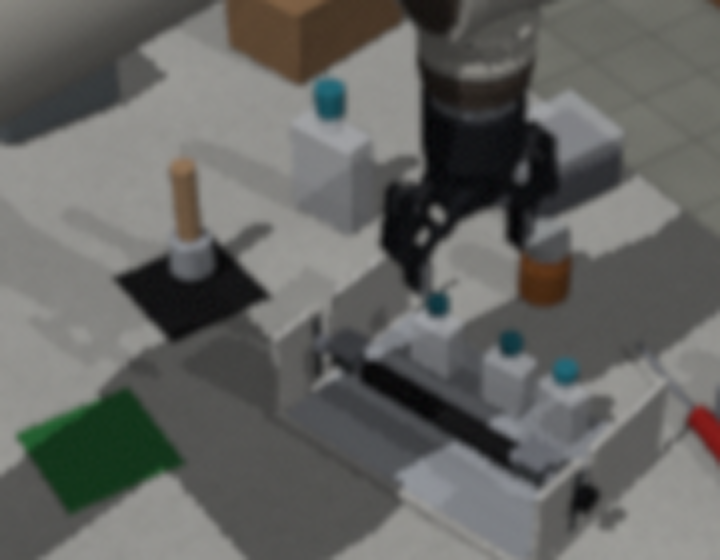

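Run:
```python
from h import *
from plant import arm,status
arm.reach([0.507,0.354,0.25],[0,1,0,0])
print(status.read_t(),status.read_eef_pos())
W=snap("wrist","w2")
print(proj(W,[.507,.354,.132]),proj(W,[.507,.354,.004]))
cv2.imwrite("pics/w2b.png",cv2.resize(cv2.imread("pics/w2.png"),(800,600),interpolation=cv2.INTER_CUBIC))
```

```text
1.6417 [0.5074592  0.35303694 0.25008565]
[257.20862989 181.70608998] [257.43566253 155.43554566]
```

View pics/w2b.png

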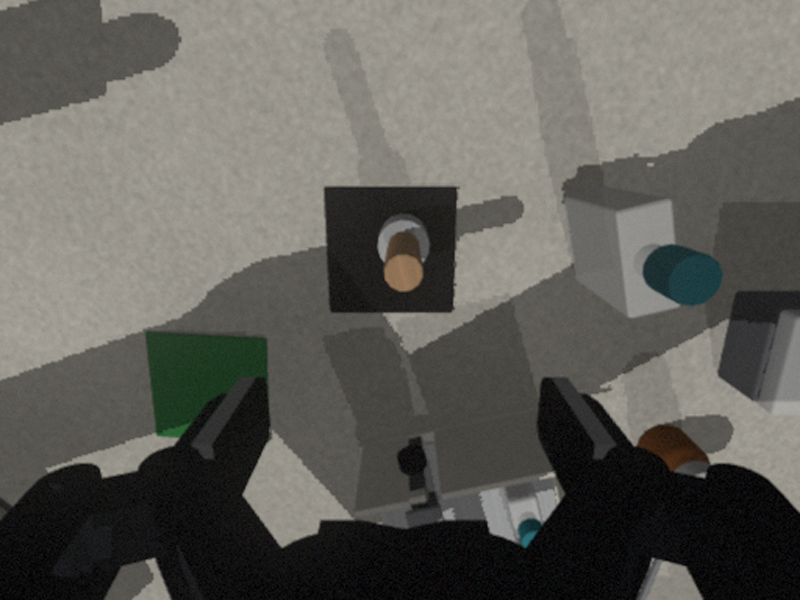

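Run:
```python
from h import *
W=load("w2");k=1.5625
print("top",atz(W,403/k,273/k,.132))
print("head top ring centre",atz(W,403/k,241/k,.049))
m=[atz(W,u/k,v/k,.004) for u,v in [(325,187),(457,187),(454,311),(331,312)]]
print(np.round(m,4),np.mean(m,0))
print("knob",atz(W,412/k,460/k,.085))
crop("w2","w2c",190,100,320,220,6)
```

```text
top [0.50766619 0.36058292 0.132     ]
head top ring centre [0.50766986 0.36395057 0.049     ]
[[0.4438 0.4005 0.004 ]
 [0.552  0.4002 0.004 ]
 [0.5528 0.2927 0.004 ]
 [0.4435 0.292  0.004 ]] [0.49802629 0.3463304  0.004     ]
knob [0.51430172 0.19759779 0.085     ]
```

View pics/w2c.png

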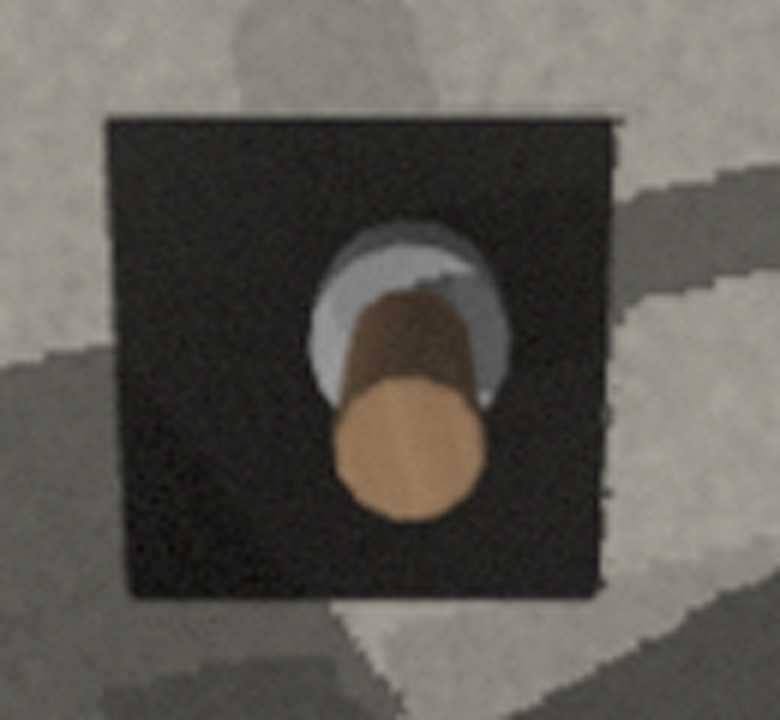

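Run:
```python
from h import *
crop("w1","w1L",195,0,295,75,8);crop("w1","w1R",235,190,335,280,8)
```

```text
(no output)
```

View pics/w1L.png

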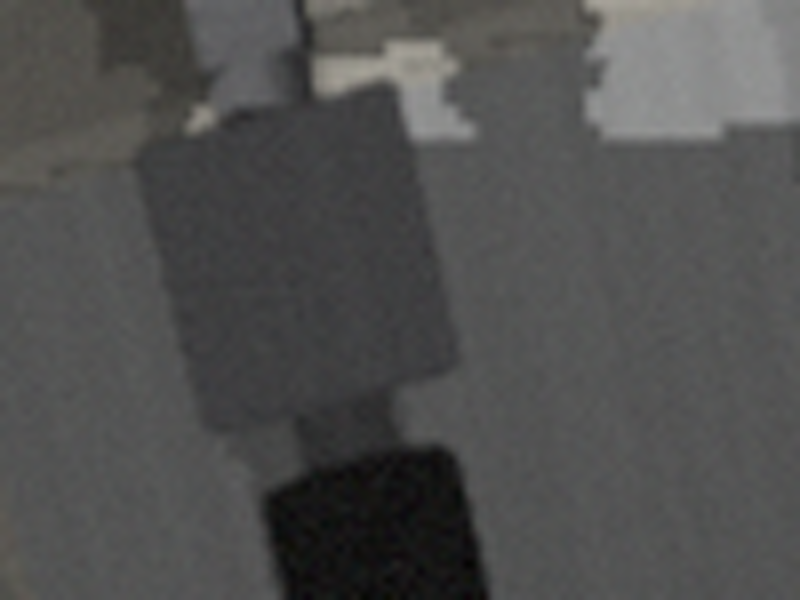

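View pics/w1R.png

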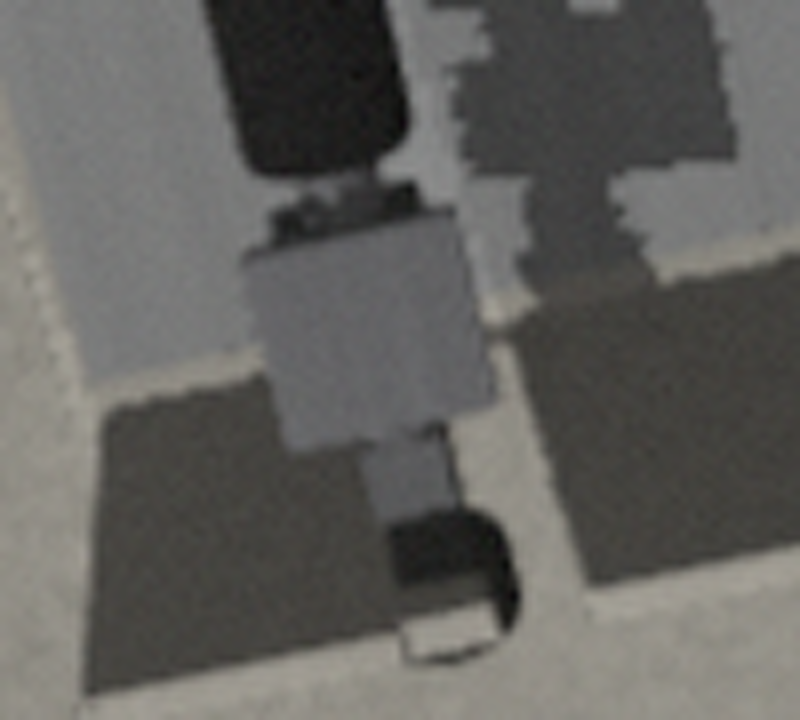

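Run:
```python
from h import *
W,S,D=load("w1"),load("s1"),load("d1")
for n,o,z in [("L",[(W,232.4,32.2),(S,290,233),(D,226.75,167.5)],.082),("R",[(W,281.5,231.1),(S,235,201),(D,272.5,193.75)],.082)]:
    print(n,tri(o),[np.round(atz(*x,z),4) for x in o])
for n,cs in [("L",[(140,155),(390,85),(457,360),(208,430)]),("R",[(245,258),(455,210),(497,400),(290,450)])]:
    o=(195,0) if n=="L" else (235,190)
    P=[atz(W,o[0]+u/8,o[1]+v/8,.082) for u,v in cs]
    print(n,np.round(P,4).tolist(),[round(np.linalg.norm(P[i]-P[i-1]),4) for i in range(4)])
```

```text
L (array([0.52584322, 0.13033963, 0.07296584]), [array([-1.1,  1.4]), array([-0.5,  0.4]), array([-0.4, -0.4])]) [array([0.5276, 0.1298, 0.082 ]), array([0.5307, 0.138 , 0.082 ]), array([0.5205, 0.1201, 0.082 ])]
R (array([ 0.57469266, -0.06411206,  0.07873849]), [array([-0.8, -0.4]), array([0.6, 0.1]), array([ 0.8, -0.1])]) [array([ 0.5753, -0.063 ,  0.082 ]), array([ 0.5783, -0.0616,  0.082 ]), array([ 0.5701, -0.0653,  0.082 ])]
L [[0.5104, 0.1399, 0.082], [0.5379, 0.1466, 0.082], [0.5449, 0.1194, 0.082], [0.5168, 0.1123, 0.082]] [np.float64(0.0283), np.float64(0.0283), np.float64(0.0281), np.float64(0.029)]
R [[0.5581, -0.0527, 0.082], [0.5859, -0.0458, 0.082], [0.5925, -0.0737, 0.082], [0.5645, -0.0812, 0.082]] [np.float64(0.0292), np.float64(0.0286), np.float64(0.0286), np.float64(0.0291)]
```

Run:
```python
from h import *
from plant import arm,status,jaws
Q=[0,1,0,0]
arm.line_to([.508,.3605,.086],max_speed=.15,orientation=Q)
print(status.read_t(),status.read_force())
jaws.set_gripper(0.0)
print(status.read_t(),status.read_grip_width(),status.read_force(),status.read_eef_pos())
arm.line_to([.508,.3605,.20],max_speed=.15)
arm.dwell(.1)
print(status.read_t(),status.read_force(),status.read_eef_pos(),status.read_grip_width())
W=snap("wrist","w3");snap("scene","s3");crop("s3","s3c",230,190,400,320,4.5)
cv2.imwrite("pics/w3b.png",cv2.resize(cv2.imread("pics/w3.png"),(800,600)))
```

```text
2.9333 [0.9921888  0.04547058 0.08246155]
3.5333 0.02307479050082299 [-0.40126608  0.40367174  2.13561289] [0.50798649 0.36059243 0.08629062]
4.5417 [-0.87337254  0.40038131 -2.86033089] [0.5076275  0.36019029 0.19851203] 0.022881014414811624
```

View pics/w3b.png

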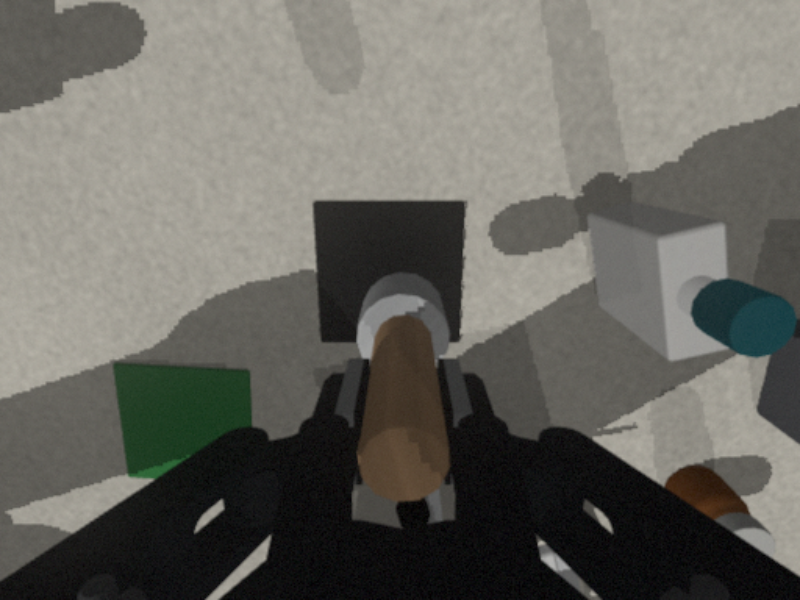

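View pics/s3c.png

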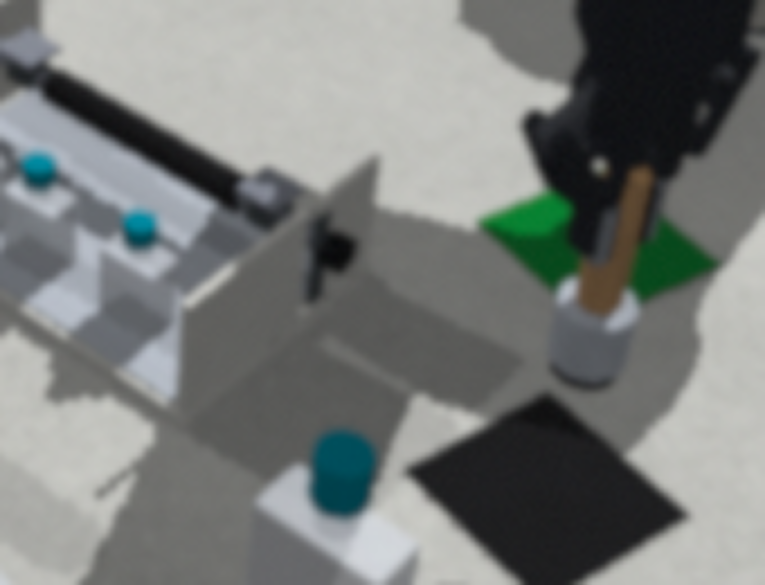

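Run:
```python
from h import *
W=load("w3");k=1.5625
im=cv2.imread("pics/w3b.png")
def circ(x,y,z,r,c):
    P=np.array([proj(W,[x+r*np.cos(t),y+r*np.sin(t),z])*k for t in np.linspace(0,6.28,60)]).astype(int)
    cv2.polylines(im,[P],True,c,1)
x,y=.5076,.3602
circ(x,y,.161,.02,(0,0,255));circ(x,y,.116,.018,(0,255,0));circ(x,y,.244,.012,(255,0,0));circ(x,y,.161,.012,(0,255,255));circ(x,y,.118,.02,(0,255,0))
cv2.imwrite("pics/w3o.png",cv2.resize(im[230:530,280:530],None,fx=2,fy=2))
```

```text
(no output)
```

View pics/w3o.png

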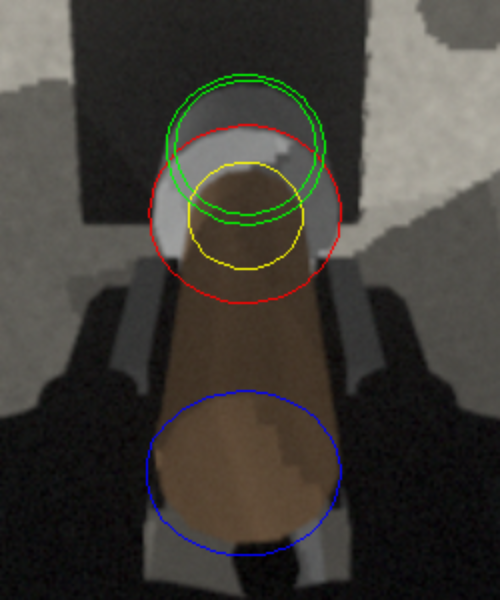

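```bash
cat > tap.py <<'E'
from h import *
from plant import arm,status,jaws
L=np.array([.527,.130]);Rr=np.array([.575,-.0635])
def fz(n=3):
    return np.mean([status.read_force()[2] for _ in range(n)])
E
python3 - <<'E'
from tap import *
arm.line_to([*L,.20],max_speed=.2)
arm.line_to([*L,.175],max_speed=.1)
arm.dwell(.15)
f=[status.read_force()[2] for _ in range(6)];print("tare",np.round(f,3),status.read_t())
t0=np.mean(f)
snap("wrist","w4");snap("scene","s4");snap("side","d4")
z=.172
arm.line_to([*L,z],max_speed=.1)
for i in range(40):
    z-=.0005; arm.line_to([*L,z],max_speed=.02)
    f=status.read_force()[2]-t0
    if i%4==0 or f>1: print(round(z,4),np.round(status.read_eef_pos(),4),round(f,2),round(status.read_t(),3))
    if f>3: break
crop("s4","s4c",190,160,360,290,4.5);crop("d4","d4c",170,80,340,220,4.5)
E
```

```text
tare [-2.633 -2.633 -2.633 -2.633 -2.633 -2.633] 6.5
0.1715 [0.527  0.13   0.1715] 0.0 7.15
0.1695 [0.527  0.13   0.1694] -0.12 8.15
0.1675 [0.527  0.13   0.1675] 0.52 9.15
0.1655 [0.527  0.13   0.1655] -0.31 10.15
0.1635 [0.527  0.13   0.1635] 0.34 11.15
0.1625 [0.5271 0.13   0.1628] 1.95 11.65
0.162 [0.5271 0.1301 0.1624] 5.76 11.9
```

View pics/s4c.png

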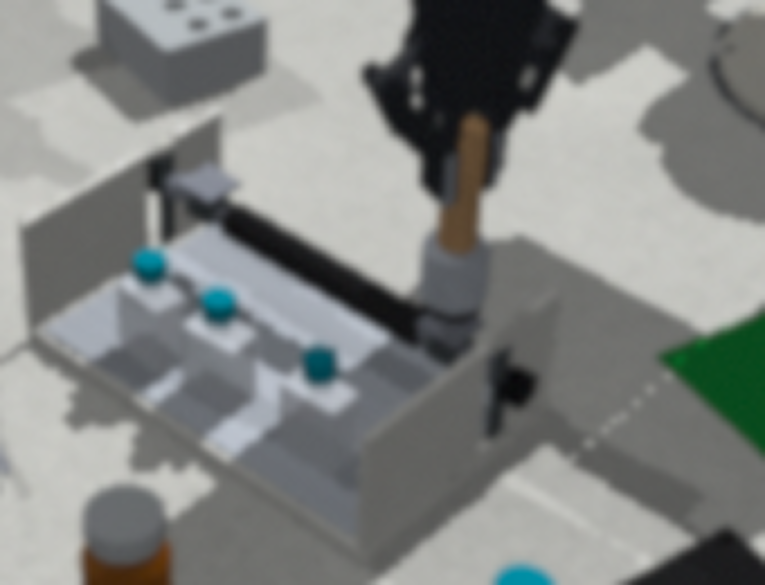

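View pics/w4.png

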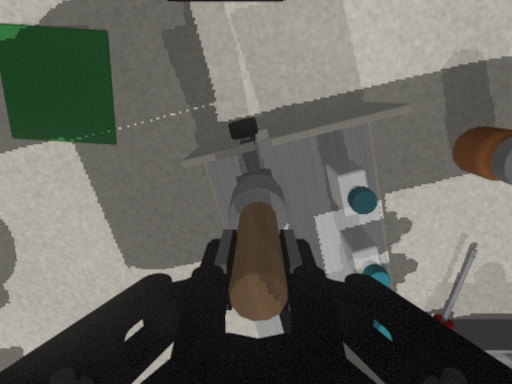

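```bash
cat >> tap.py <<'E'
T0=-2.633;K=7600.
def press(P,zstart,htarget,maxF=17.0,verbose=True):
    """step down at P until unloaded pad height (in TCP z) h<=htarget, or force>=maxF. returns h,F,reason"""
    z=zstart;log=[];F=0
    for i in range(60):
        if F<1: s=.001
        elif F<8: s=.001
        elif F<12: s=.0007
        elif F<15.3: s=.0006
        elif F<16.3: s=.0004
        else: s=.0002
        z-=s; arm.line_to([*P,z],max_speed=.02)
        F=status.read_force()[2]-T0; h=z+F/K
        log.append((round(z*1e3,1),round(F,1),round(h*1e3,2)))
        if F>=maxF: r="force";break
        if F>8 and h<=htarget: r="target";break
    else: r="steps"
    if verbose: print(log)
    print(r,"h %.2f F %.1f t %.2f"%(h*1e3,F,status.read_t()),np.round(status.read_eef_pos(),4))
    return h,F,r,z
def hop(P,Pn,z,zn):
    arm.line_to([*P,z],max_speed=.06)
    arm.line_to([*Pn,z],max_speed=.25)
    print("air F",round(status.read_force()[2]-T0,2))
    if zn<z: arm.line_to([*Pn,zn],max_speed=.06)
E
python3 - <<'E'
from tap import *
hop(L,Rr,.171,.168)
press(Rr,.168,.1609)
E
```

```text
air F 0.7
[(167.0, np.float64(-0.1), np.float64(166.99)), (166.0, np.float64(0.2), np.float64(166.03)), (165.0, np.float64(-0.9), np.float64(164.88)), (164.0, np.float64(4.7), np.float64(164.62)), (163.0, np.float64(8.0), np.float64(164.05)), (162.3, np.float64(10.4), np.float64(163.67)), (161.6, np.float64(12.0), np.float64(163.18)), (161.0, np.float64(12.8), np.float64(162.68)), (160.4, np.float64(13.2), np.float64(162.14)), (159.8, np.float64(14.8), np.float64(161.75)), (159.2, np.float64(15.7), np.float64(161.27)), (158.8, np.float64(14.6), np.float64(160.71))]
target h 160.71 F 14.6 t 16.40 [ 0.5753 -0.0637  0.1607]
```

```bash
cat >> tap.py <<'E'
KC=8000.
def press(P,zstart,htarget,maxF=17.0):
    z=zstart;log=[];F=0
    for i in range(60):
        s=.0012 if F<9 else .0008 if F<15.5 else .0005 if F<16.3 else .0003
        z-=s; arm.line_to([*P,z],max_speed=.02)
        F=status.read_force()[2]-T0; h=status.read_eef_pos()[2]+F/KC
        log.append((round(z*1e3,1),round(float(F),1),round(float(h)*1e3,2)))
        if F>=maxF: r="force";break
        if F>8 and h<=htarget: r="target";break
    else: r="steps"
    print(log)
    print(r,"h %.2f F %.1f t %.2f"%(h*1e3,F,status.read_t()),flush=True)
    return h,F,r,z
E
python3 - <<'E'
from tap import *
h,F,r,z=press(Rr,.1588,.1612)
hop(Rr,L,.168,.1640)
press(L,.1640,h-.0019)
E
```

```text
[(157.6, 13.5, 161.18)]
target h 161.18 F 13.5 t 16.65
air F 0.74
[(162.8, 0.1, 162.8), (161.6, 4.3, 162.6), (160.4, 9.7, 162.57), (159.6, 11.7, 162.44), (158.8, 13.5, 162.07), (158.0, 13.9, 161.43), (157.2, 14.2, 160.75), (156.4, 15.7, 160.21), (155.9, 15.3, 159.66), (155.1, 15.2, 158.9)]
target h 158.90 F 15.2 t 20.68
```

```bash
cat >> tap.py <<'E'
def press(P,z,htarget,maxF=17.0):
    log=[];F=0
    for i in range(40):
        s=.0015 if F<7 else .001 if F<14.9 else .0006 if F<16 else .0003
        if i>0: z-=s
        arm.line_to([*P,z],max_speed=.03)
        F=status.read_force()[2]-T0; h=status.read_eef_pos()[2]+F/KC
        log.append((round(z*1e3,1),round(float(F),1),round(float(h)*1e3,2)))
        if F>=maxF: r="force";break
        if F>8 and h<=htarget: r="target";break
    else: r="steps"
    print(log)
    print(r,"h %.2f F %.1f t %.2f"%(h*1e3,F,status.read_t()),flush=True)
    return h,F,r,z
def hop(P,Pn,z,zn):
    arm.line_to([*P,z],max_speed=.08)
    arm.line_to([*Pn,z],max_speed=.28)
    arm.line_to([*Pn,zn],max_speed=.05)
E
python3 - <<'E'
from tap import *
P={'L':L,'R':Rr};h={'L':.1589,'R':.1607};cur='L'
for k in range(4):
    o='R' if cur=='L' else 'L'
    hop(P[cur],P[o],max(h.values())+.005,h[o]-.0008)
    print(o)
    h[o],F,r,z=press(P[o],h[o]-.0015,h[cur]-.0020)
    h[cur]-=.0005
    cur=o
print(h,cur)
E
```

```text
R
[(159.2, 6.8, 160.85), (157.7, 11.9, 160.52), (156.7, 13.4, 159.93), (155.7, 12.7, 158.92), (154.7, 11.9, 157.9), (153.7, 13.5, 157.16), (152.7, 14.5, 156.38)]
target h 156.38 F 14.5 t 23.83
L
[(156.9, 8.2, 158.6), (155.9, 11.4, 158.45), (154.9, 11.6, 157.78), (153.9, 12.6, 156.97), (152.9, 13.8, 156.13), (151.9, 13.4, 155.18), (150.9, 14.0, 154.32)]
target h 154.32 F 14.0 t 26.99
R
[(np.float64(154.4), 6.9, 155.89), (np.float64(152.9), 12.3, 155.49), (np.float64(151.9), 12.8, 154.77), (np.float64(150.9), 12.5, 153.8), (np.float64(149.9), 13.6, 153.0), (np.float64(148.9), 13.3, 152.02)]
target h 152.02 F 13.3 t 29.89
L
[(np.float64(152.3), 8.0, 154.02), (np.float64(151.3), 10.9, 153.93), (np.float64(150.3), 13.5, 153.46), (np.float64(149.3), 14.0, 152.62), (np.float64(148.3), 13.9, 151.67), (np.float64(147.3), 14.3, 150.8), (np.float64(146.3), 15.1, 149.95)]
target h 149.95 F 15.1 t 33.04
{'L': np.float64(0.14994730609793672), 'R': np.float64(0.15151942705801066)} L
```

Run:
```python
from tap import *
P={'L':L,'R':Rr};h={'L':.14995,'R':.1515};cur='L';done={'L':0,'R':0}
for k in range(6):
    o='R' if cur=='L' else 'L'
    hop(P[cur],P[o],max(h.values())+.005,h[o]-.0008)
    print(o)
    h[o],F,r,z=press(P[o],h[o]-.0015,h[cur]-.0020)
    if r=="force": done[o]=1
    h[cur]-=.0003
    cur=o
    if all(done.values()): break
print(h,cur,done)
```

```text
R
[(150.0, 8.6, 151.82), (149.0, 11.0, 151.65), (148.0, 12.8, 151.15), (147.0, 13.1, 150.25), (146.0, 13.1, 149.3), (145.0, 13.2, 148.37), (144.0, 15.2, 147.71)]
target h 147.71 F 15.2 t 36.19
L
[(148.2, 6.3, 149.5), (146.7, 11.2, 149.15), (145.7, 12.5, 148.53), (144.7, 13.6, 147.75), (143.7, 13.9, 146.81), (142.7, 13.6, 145.86), (141.7, 15.5, 145.13)]
target h 145.13 F 15.5 t 39.35
R
[(np.float64(145.9), 6.3, 147.2), (np.float64(144.4), 10.5, 146.77), (np.float64(143.4), 12.7, 146.29), (np.float64(142.4), 12.4, 145.34), (np.float64(141.4), 13.3, 144.48), (np.float64(140.4), 15.8, 144.27), (np.float64(139.8), 17.1, 144.16)]
force h 144.16 F 17.1 t 42.51
L
[(np.float64(143.3), 6.9, 144.78), (np.float64(141.8), 11.1, 144.31), (np.float64(140.8), 14.9, 144.23), (np.float64(140.2), 16.6, 144.13), (np.float64(139.9), 16.8, 144.04), (np.float64(139.6), 19.0, 144.17)]
force h 144.17 F 19.0 t 45.41
{'L': np.float64(0.14416682936406616), 'R': np.float64(0.14386003417350546)} L {'L': 1, 'R': 1}
```

Run:
```python
from tap import *
hop(L,Rr,.150,.1435)
h,F,r,z=press(Rr,.1427,.130)
arm.line_to([*Rr,.165],max_speed=.1)
arm.line_to([*Rr,.205],max_speed=.15)
arm.line_to([.500,.349,.205],max_speed=.25)
arm.dwell(.1)
W=snap("wrist","w6");snap("scene","s6")
print(status.read_t(),status.read_force(),status.read_eef_pos())
crop("s6","s6c",190,160,400,320,3.8)
cv2.imwrite("pics/w6b.png",cv2.resize(cv2.imread("pics/w6.png"),(800,600)))
```

```text
[(142.7, 7.7, 144.28), (141.7, 11.3, 144.22), (140.7, 14.2, 144.15), (139.7, 18.1, 144.19)]
force h 144.19 F 18.1 t 47.83
50.675 [ 0.36757556 -0.26335519 -3.74355304] [0.50027656 0.3483665  0.20513664]
```

View pics/s6c.png

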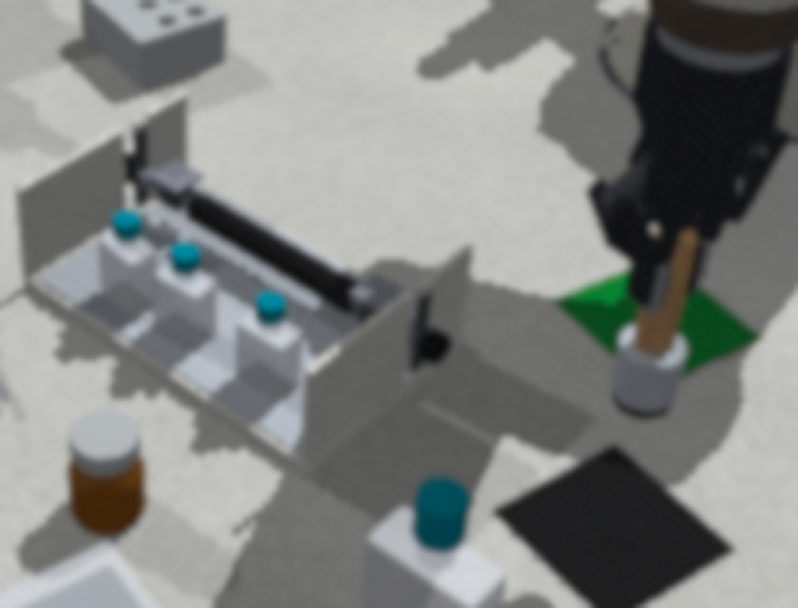

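View pics/w6b.png

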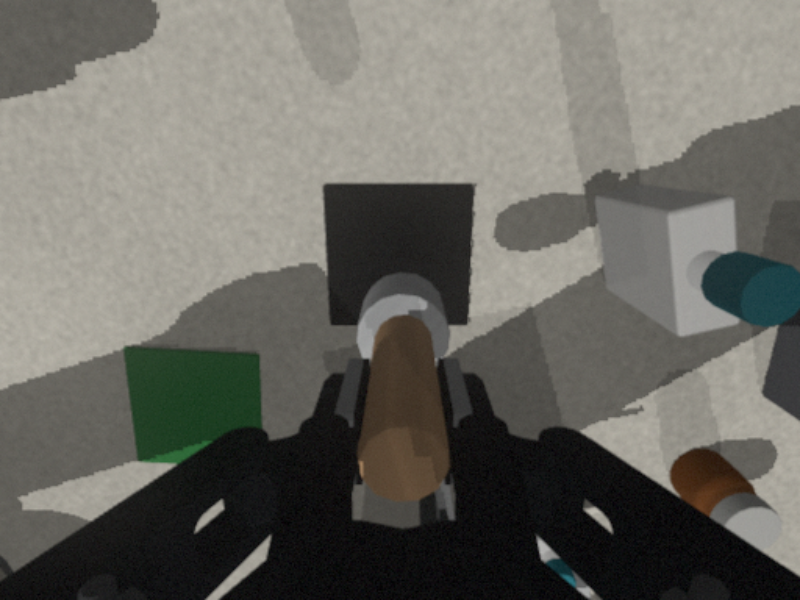

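Run:
```python
from tap import *
P=[.500,.349]
arm.line_to([*P,.100],max_speed=.15)
arm.line_to([*P,.0880],max_speed=.05)
f0=status.read_force()[2]
z=.0880
for i in range(10):
    z-=.0005; arm.line_to([*P,z],max_speed=.02)
    f=status.read_force()[2]
    print(round(z,4),round(f-f0,2),round(status.read_eef_pos()[2],4))
    if f-f0>2.2: break
jaws.set_gripper(.06)
print(status.read_t(),status.read_grip_width(),status.read_force())
arm.line_to([*P,.14],max_speed=.06)
arm.line_to([*P,.25],max_speed=.15)
W=snap("wrist","w7");snap("scene","s7");snap("side","d7");print(status.read_t())
crop("s7","s7c",190,160,400,320,3.8)
cv2.imwrite("pics/w7b.png",cv2.resize(cv2.imread("pics/w7.png"),(800,600)))
```

```text
0.0875 0.16 0.0877
0.087 1.17 0.087
0.0865 0.49 0.0864
0.086 3.71 0.0863
53.3667 0.06015635700207676 [-0.01586495 -0.75838777  0.31908681]
55.45
```

View pics/s7c.png

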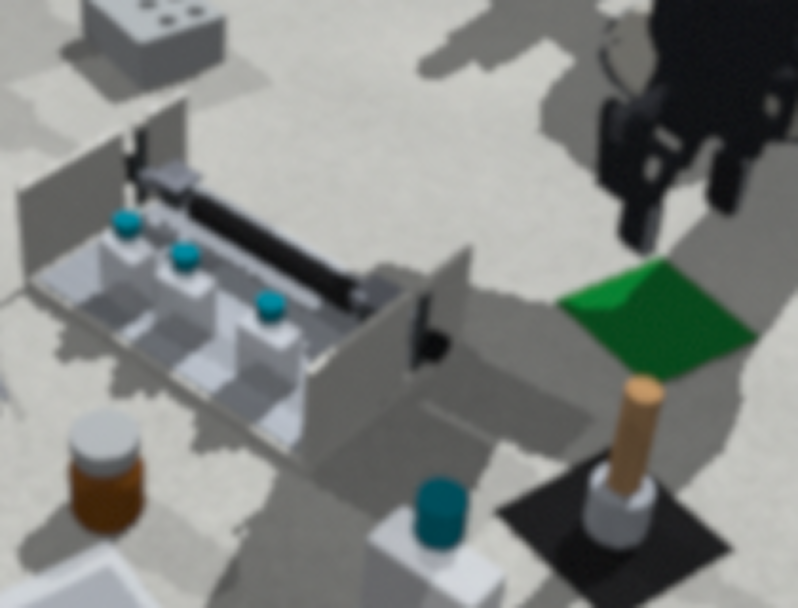

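View pics/w7b.png

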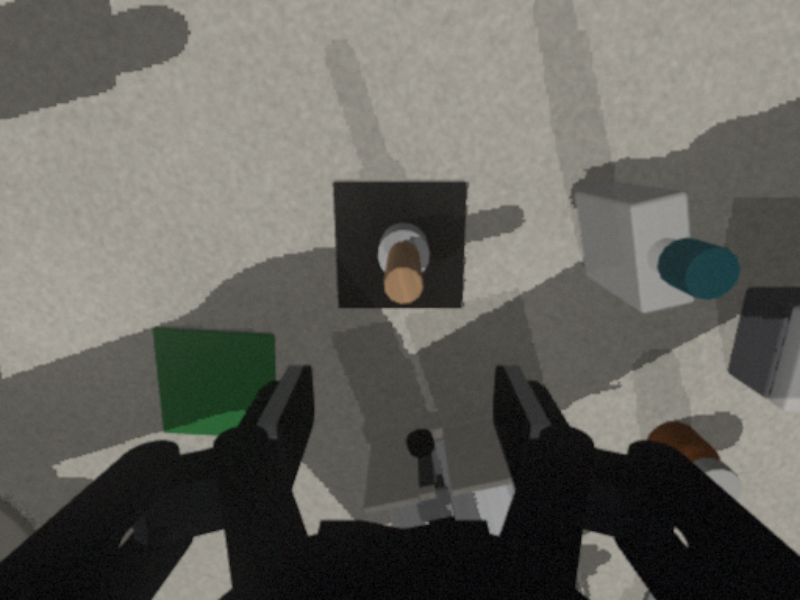

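The mallet is standing upright and centred on the black mat (top at 403,285, mat spanning 335–467 in the wrist picture). The bar is level and low, and the flasks and jar have not moved.

Run:
```python
from plant import job
print(job.hand_in())
```

```text
the job is handed in; nothing more can be done
None
```

I pressed the bar home at both ends with the mallet, stood the mallet upright on its black mat again, and handed the job in at about 55.5 s.

- **Bar:** I pressed the right pad first, because it was the higher one. I then alternated sides in presses of about 2 to 5 mm until both ends reached their stops. At the stops both pads measured the same height, 144.2 mm at the tool tip, against the 144 mm I expected for home. A second press on the right end gave 144.2 mm at 18 N with no further movement.
- **Force:** The highest mallet force I read was 19.0 N, on the last left press. That is under the 22 N limit but above the 17 N I aimed for. Forces were only read between steps, so a brief higher peak would not have shown.
- **Mallet and surroundings:** The last pictures show the mallet free of the gripper and near the mat's centre. The three small flasks, the jar and the tall flask beside the mat look unmoved. I didn't check the other tall flask at the end.
- **Disagreement:** My first camera estimates of the pad heights, 73 mm left and 79 mm right, came out lower than what contact showed, about 81 and 83 mm. I relied on the contact readings, and no other check disagreed.

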